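# Cover the sample pot and unhitch its carrier

### The job

Set the loose knobbed cover on the open sample pot of the docked carrier so that it sits down on the rim, flat all round, and let go of it. Then take the carrier by the upright grip of its spring latch, pull the latch sideways against its spring, towards the side where its steel strap runs down the coupler, until the ball is free, lift the carrier straight up off the ball to about 10 cm above its dock, and finish while still holding it there, level and still, with the cover still seated. Leave the sample cup, petri dish and small dropper bottle alone.

Things in the scene. Friction and masses are not known exactly. Their poses are not given: they have to be found in the camera images.
- dock: Fixed stand: 200 x 90 x 12 mm aluminium plate with a 25 mm steel hitch ball, flat-collared below, on a thin neck (ball top 67.5 mm above the bench) and a rubber rest for the pot, between two upright cheeks (71 mm apart, tops at 48 mm). Origin at bench level under the ball, z up; the rest lies at x = -100 mm, the plate spans x = -150 to +50 mm.
- ball_top (a point): Top point of the dock's hitch ball, 67.5 mm above the bench; axes as the dock's.
- carrier: Loose, about 0.42 kg, balanced within 2 cm of the latch grip: grey 44 x 44 mm coupler housing (top at z = 14 mm), tongue stub towards -x, and an open white pot, 64 mm outside, 56 inside, 60 high. Origin: socket ceiling, on the ball top when docked; axes then as the dock's. Skirts and latch reach 33 mm, the pot 45 mm below it. Locked to the ball, with a few mm of play, until the latch is pulled.
- rim (a point): Centre of the pot's rim, on the rim plane, 100 mm along the carrier's -x from its origin and 15 mm above it (82 mm above the bench when docked); axes as the carrier's.
- latch (a joint): Slides along the carrier's +y: 0 shut, 0.024 m at its stop; grip and a fork under the ball move together. A spring shuts it (5 N at 0, 10 N at 0.02) and it is damped (40 N s/m, pull slowly). The ball is free from about 0.017 m, while held there; once off the ball, the carrier slides back to latch 0 by itself under the held grip.
- grip (a point): Point on the latch's upright black grip, 17 mm under its top: a tab 26 mm wide along the carrier's x, 12 mm thick along y, 42 mm tall above a flat steel plate. Latch shut, it stands over the ball, its top 63 mm above the carrier's origin (130 mm above the bench), this point 46 mm above the origin. Axes as the carrier's; pinch it across y.
- cover: Loose white cover, 40 g: a 72 mm disc, 4 mm thick, with a round knob on top (18 mm across, 30 tall) and a tapered 49 mm plug below, 6 mm deep. Lies plug down on the bench. Origin at the centre of the disc's underside (the face that sits on the rim), z up through the knob, which runs from 4 to 34 mm above it.
- sample_cup: White sample cup with a screw lid, 58 mm across, 70 mm tall; bystander, loose. Origin under its centre.
- petri_dish: Petri dish, 60 mm across, 14 mm tall; bystander, loose. Origin under its centre.
- reagent: Small dropper bottle with a red cap, 25 mm across, 74 mm tall; bystander, loose. Origin under its centre.

How it is judged:
On the way, in this order (a step that is already met when the one before it is completed fails the run):
1. the cover sits seated and level on the pot, let go, the carrier still docked (horizontal distance between cover and rim below 0.007 m and z of cover in the frame of rim between -0.003 and 0.003 m and angle between the z axis of cover and the z axis of carrier, either way round below 0.07 rad and contact force between the fingers and cover below 0.1 N and distance between carrier and ball_top below 0.006 m), for 0.3 s.
2. the latch is pulled open with the carrier still on the ball (value of joint latch above 0.015 m and distance between carrier and ball_top below 0.012 m), for 0.1 s.
At the end, for the whole second after the job is handed in: Carrier held by the fingers (over 2 N), origin over 60 mm above the ball top and within 100 mm sideways, tilt under 0.2 rad, under 30 mm/s, off the dock; cover untouched and seated: within 7 mm of the rim centre, 3 mm in height, 0.07 rad of level with it; bystanders shifted under 30 mm (horizontal distance between cover and rim below 0.007 m and z of cover in the frame of rim between -0.003 and 0.003 m and angle between the z axis of cover and the z axis of carrier, either way round below 0.07 rad and z of carrier in the frame of ball_top above 0.06 m and horizontal distance between carrier and ball_top below 0.1 m and angle between carrier's own z axis and vertical below 0.2 rad and linear speed of carrier below 0.03 m/s and contact force between the fingers and carrier above 2 N and contact force between carrier and dock below 0.1 N and contact force between the fingers and cover below 0.1 N); the arm keeps its last pose, push and grip.
It fails at once if a bystander (sample cup, petri dish, dropper bottle) is shifted by more than 30 mm (distance of any of sample_cup, petri_dish, reagent from where it was at the start of the episode above 0.03 m).
It also fails if it takes over 54 s, if anything falls off the work surface, if the arm or the gripper's body presses on something with over 40 N, if the wrist force passes 120 N, or if a joint passes its speed limit or range.

### The arm

A 6-joint arm with a two-finger parallel gripper is mounted at the origin on the work surface; the furniture and walls round the work are solid. World frame = base frame: x ahead of the robot, y to its left, z up, the work surface at z = 0. Lengths are in m, angles in rad, forces in N, time in s.
With the tool pointing down it reaches from about 0.25 to 0.725 m from the base axis. Payload 4 kg.
Tool frame: the origin (TCP) lies midway between the tips of the shut fingers; the grasp point (between the pads) lies 19 mm behind it; z points along the fingers, y is the line along which they close (so a half turn about z gives the same grasp; the last joint's range is limited). The gripper opens to 85 mm and grips with 20 to 120 N. Pads are 22 mm wide; open, the fingers measure 114 mm over their backs; the gripper's body (76 mm by 85 mm) begins 54 mm behind the grasp point. The pads swing forward as they close: fully open they stand 13 mm farther back than shut.
Start: joints at [1.201, 0.241, 0.005, 1.335, 0, 1.571], TCP at [0.181, 0.466, 0.231] pointing down, gripper open.
Joint ranges: [-2.72, 2.72], [-1.05, 1.87], [-1.09, 1.28], [-1.99, 2.15], [-1.42, 1.44], [-3.14, 3.14]. Speed limits (rad/s): [2.79, 2.79, 3.14, 3.14, 3.14, 3.14].

### API

Orientations are given as a unit quaternion [w, x, y, z].
In Python, from plant import arm gives the robot as it stands. The module is installed in compiled form; this text tells all that it offers.
- The arm moves only by the tool arm_command, never from a script. Its argument "moves" is a list of rows, each an object with "delta_pos": the shift along the world's x, y, z in m, a list of three; "spin": the turn about the world's z in rad. A call has 1 to 10 rows; each row shifts and turns the commanded pose from where the row before left it; what a row does not reach is not made up. A row lasts 1/12 s, in which the tool goes at most 41.7 mm and 7.16 degrees, less where a joint would pass 70% of its speed; a pose out of reach is approached as far as the arm can. A call is refused whole if a number of a shift passes 0.0417 or a number of a turn 0.125, either way. A call with a gripper value outside its range is refused whole. "claw" is the opening, from -1 (shut) to 1 (fully open), set as the call begins (left out, the last holds). The fingers move at their own pace and stop on an object; "force" is the grip in N (left out, the last holds). Time passes only in rows, so rows that do not move let the fingers close. It gives the time, the measured TCP pose, the force, the opening and the grip force at its end, in the units of the state.
- arm.get_obs(): the state, without advancing time (a new reading comes with each control period).
- arm.capture(name): name is "scene" or "side" or "wrist"; returns (picture, depth): 384x512x3 uint8, red, green, blue; 384x512 float32, m along the optical axis (not along the pixel's ray), 0 where there is no reading.
- arm.calibration(name): a dict with "fx", "fy", "cx", "cy" (pixels), "xyz" and "orientation" of the camera in the world; the wrist camera has in their place "hand_eye" (4x4, takes a point from camera to tool coordinates, whose origin is the TCP and whose axes are the flange's). Camera axes: x right, y down, z forward; pixel columns grow to the right and rows downward; lengths in m; the calibration is good to about 2 mm. A picture is of the moment at which its call begins: read the wrist's pose just before it. calibration takes no time and is no camera call.
- arm.finish_job(): hands the job in; it is judged then, once.
The state is a dict: "time_s": time; "q": joint angles; "joint_vel": joint speeds; "joint_torque": joint torques, N m; "tcp_pos": TCP position; "tool_rot": TCP orientation; "ft_force": force on the tool from outside, world axes, zero at the start; "moment": the same for the moment, N m; "finger_gap": finger opening in m; "grip_force": force on a finger pad.
Only numpy, scipy, OpenCV 4.12 (cv2) and the standard library are available. Lean on these libraries where they do the work, as an engineer would, in place of code of your own. Each camera call takes 0.05 s, during which the arm holds its last target. There are 200 camera calls.

## Working session

There is one attempt and no reset: what is moved stays moved. The work goes in short steps, Python scripts to look and compute and a tool call to move; the robot and the scene stay as the last step left them, time stands still between calls to the robot, and variables do not carry over. Pictures are saved under pics/ and viewed, at most 10 in all, crops included, and the job is handed in when it is done.

Besides the shell and the picture viewer there is one more tool, called after "Emit:" as name([rows], argument=value, ...), one row to a line, values as JSON. arm_command: Moves the arm, as the interface text tells. Its arguments: {"type":"object","properties":{"moves":{"type":"array"},"claw":{"type":"number"},"force":{"type":"number"}},"required":["moves"]}

```bash
mkdir -p pics; cat > h.py <<'E'
import numpy as np, cv2
from scipy.spatial.transform import Rotation as R
from plant import arm
def rot(q): return R.from_quat([q[1],q[2],q[3],q[0]]).as_matrix()
def cam(name,obs=None):
    c=arm.calibration(name); K=(c["fx"],c["fy"],c["cx"],c["cy"])
    if name=="wrist":
        o=obs or arm.get_obs(); T=np.eye(4);T[:3,:3]=rot(o["tool_rot"]);T[:3,3]=o["tcp_pos"]
        return K,T@np.array(c["hand_eye"])
    T=np.eye(4);T[:3,:3]=rot(c["orientation"]);T[:3,3]=c["xyz"]; return K,T
def ray(KT,u,v):
    (fx,fy,cx,cy),T=KT; d=T[:3,:3]@np.array([(u-cx)/fx,(v-cy)/fy,1.]); return T[:3,3],d
def onplane(KT,u,v,z):
    o,d=ray(KT,u,v); return o+d*(z-o[2])/d[2]
def cross(a,b):
    (o1,d1),(o2,d2)=a,b; A=np.stack([d1,-d2],1); s=np.linalg.lstsq(A,o2-o1,rcond=None)[0]
    p,q=o1+s[0]*d1,o2+s[1]*d2; return (p+q)/2,np.linalg.norm(p-q)
def cloud(KT,dep):
    (fx,fy,cx,cy),T=KT; v,u=np.mgrid[:dep.shape[0],:dep.shape[1]]
    P=np.stack([(u-cx)/fx*dep,(v-cy)/fy*dep,dep],-1); return P@T[:3,:3].T+T[:3,3]
def snap(name,tag):
    o=arm.get_obs(); KT=cam(name,o); im,d=arm.capture(name)
    cv2.imwrite(f"pics/{tag}.png",im[...,::-1]); np.savez(f"pics/{tag}.npz",im=im,d=d,K=KT[0],T=KT[1]); return KT,im,d
def load(tag):
    z=np.load(f"pics/{tag}.npz"); return (tuple(z["K"]),z["T"]),z["im"],z["d"]
E
python3 - <<'E'
from h import *
for n in("scene","side"):
    KT,im,d=snap(n,n+"0"); print(n,KT[0],KT[1].round(3).tolist(),(d>0).mean())
o=arm.get_obs();print({k:np.round(v,3).tolist() for k,v in o.items()})
E
```

```text
scene (416.3350603876046, 416.3350603876046, 254.53907427014497, 185.98266103052293) [[0.898, -0.333, 0.287, 0.181], [-0.439, -0.671, 0.597, -0.548], [-0.006, -0.663, -0.749, 0.829], [0.0, 0.0, 0.0, 1.0]] 0.9962412516276041
side (389.3608747284405, 389.3608747284405, 259.3814696936339, 191.80256668441712) [[-0.994, -0.073, 0.084, 0.38], [-0.109, 0.497, -0.861, 0.77], [0.021, -0.865, -0.502, 0.509], [0.0, 0.0, 0.0, 1.0]] 0.9960784912109375
{'time_s': 0.1, 'q': [1.201, 0.241, 0.004, 1.335, 0.0, 1.571], 'joint_vel': [0.0, -0.002, 0.003, -0.002, -0.0, -0.001], 'joint_torque': [-0.001, -37.314, 25.301, 0.011, -0.0, -0.0], 'tcp_pos': [0.18, 0.466, 0.231], 'tool_rot': [-0.0, 0.184, 0.983, -0.001], 'ft_force': [-0.141, -0.192, 0.532], 'moment': [0.019, -0.02, -0.065], 'grip_force': 0.0, 'finger_gap': 0.086}
```

View pics/scene0.png

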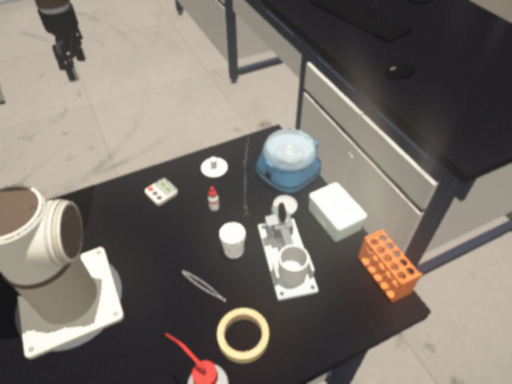

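View pics/side0.png

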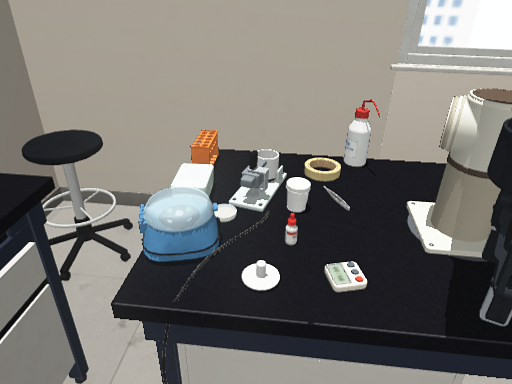

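The scene view shows the cover at about (214,166), the dropper bottle at (213,199), the sample cup at (232,239), the pot at (292,262), the latch grip near (282,225) and the petri dish at (285,205). In the side view the cover is at (261,275), the pot at (268,160) and the grip near (252,160).

```bash
python3 - <<'E'
from h import *
for t,boxes in(("scene0",{"cover":(196,150,234,182),"pot":(276,244,310,290)}),("side0",{"cover":(238,256,284,294),"pot":(256,148,282,182)})):
    KT,im,d=load(t); P=cloud(KT,d)
    for n,(a,b,c,e) in boxes.items():
        p=P[b:e,a:c].reshape(-1,3); col=im[b:e,a:c].reshape(-1,3)
        br=col.min(1)>120
        for lo,hi in ((.004,.016),(.025,.05),(.07,.09),(.1,.14)):
            m=br&(p[:,2]>lo)&(p[:,2]<hi)
            if m.sum()>4: print(t,n,lo,hi,m.sum(),np.median(p[m],0).round(3),p[m].min(0).round(3),p[m].max(0).round(3))
KT,im,d=load("scene0");KS,ims,ds=load("side0")
a=cv2.resize(im[180:310,235:335],None,fx=4,fy=4,interpolation=cv2.INTER_CUBIC)
b=cv2.resize(ims[140:220,220:320],None,fx=4,fy=4,interpolation=cv2.INTER_CUBIC)
b=np.pad(b,((0,a.shape[0]-b.shape[0]),(0,0),(0,0)))
cv2.imwrite("pics/crop.png",np.hstack([a,b])[:,:,::-1])
E
```

```text
scene0 cover 0.004 0.016 334 [0.421 0.214 0.009] [0.391 0.184 0.005] [0.461 0.256 0.015]
scene0 cover 0.025 0.05 49 [0.425 0.217 0.037] [0.418 0.209 0.026] [0.434 0.229 0.042]
scene0 pot 0.004 0.016 396 [ 0.451 -0.185  0.012] [ 0.405 -0.213  0.008] [ 0.515 -0.081  0.016]
scene0 pot 0.025 0.05 457 [ 0.456 -0.163  0.035] [ 0.409 -0.198  0.025] [ 0.498 -0.136  0.05 ]
scene0 pot 0.07 0.09 321 [ 0.453 -0.166  0.08 ] [ 0.421 -0.197  0.07 ] [ 0.485 -0.125  0.087]
side0 cover 0.004 0.016 699 [0.426 0.228 0.011] [0.392 0.188 0.006] [0.463 0.257 0.015]
side0 cover 0.025 0.05 107 [0.427 0.226 0.038] [0.419 0.213 0.025] [0.436 0.231 0.042]
side0 pot 0.004 0.016 18 [ 0.426 -0.152  0.013] [ 0.412 -0.171  0.01 ] [ 0.436 -0.144  0.015]
side0 pot 0.025 0.05 100 [ 0.429 -0.142  0.04 ] [ 0.413 -0.174  0.025] [ 0.444 -0.132  0.05 ]
side0 pot 0.07 0.09 324 [ 0.455 -0.136  0.081] [ 0.423 -0.196  0.07 ] [ 0.479 -0.041  0.09 ]
```

View pics/crop.png

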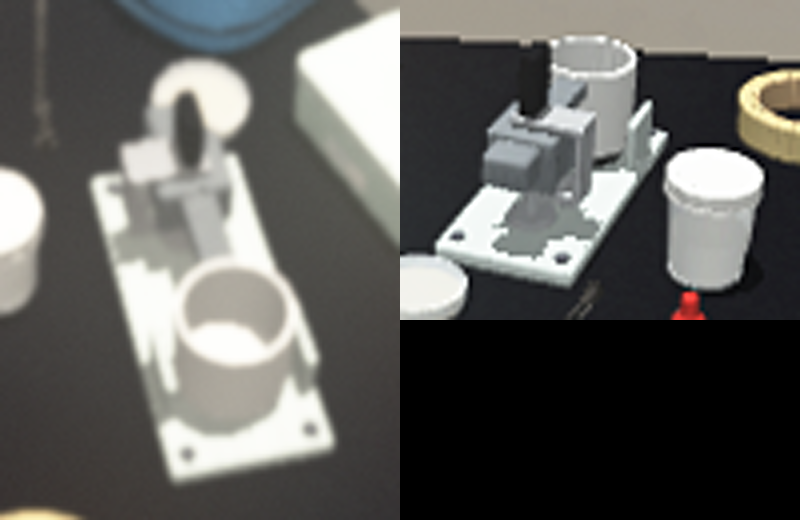

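The crop shows the black grip standing over the coupler, with its strap plate on the -x world side in both views. The pot is towards -y. So carrier +x is roughly world +y, and the pull is roughly towards world -x.

```bash
python3 - <<'E'
from h import *
for t in("scene0","side0"):
    KT,im,d=load(t);P=cloud(KT,d)
    m=(P[...,2]>.095)&(P[...,2]<.14)&(abs(P[...,0]-.46)<.07)&(abs(P[...,1]+.06)<.06)
    p=P[m];print(t,m.sum(),np.median(p,0).round(4),p.min(0).round(3),p.max(0).round(3))
    # plate
    m=(abs(P[...,2]-.012)<.005)&(im.min(2)>140)&(abs(P[...,0]-.46)<.1)&(P[...,1]<.01)&(P[...,1]>-.25)
    p=P[m][:,:2].astype(np.float32)
    if m.sum()>20:
        r=cv2.minAreaRect(p);print("plate",r,cv2.boxPoints(r).round(3).tolist())
    # pot rim
    m=(abs(P[...,2]-.081)<.005)&(abs(P[...,0]-.454)<.045)&(abs(P[...,1]+.165)<.045)
    p=P[m];print("rim",np.array(cv2.minEnclosingCircle(p[:,:2].astype(np.float32))[0]),m.sum())
for n,b in (("cup",(215,222,250,260)),("petri",(272,190,300,222)),("reag",(205,184,222,212))):
    KT,im,d=load("scene0");P=cloud(KT,d)[b[1]:b[3],b[0]:b[2]].reshape(-1,3);p=P[(P[:,2]>.008)];print(n,np.median(p,0).round(3),p.min(0).round(3),p.max(0).round(3))
E
```

```text
scene0 122 [ 0.474  -0.0753  0.122 ] [ 0.468 -0.082  0.095] [ 0.483 -0.055  0.132]
plate ((0.44249945878982544, -0.08633309602737427), (0.2509297728538513, 0.16720634698867798), 71.55416107177734) [[0.3230000138282776, -0.17900000512599945], [0.4819999933242798, -0.23199999332427979], [0.5619999766349792, 0.006000000052154064], [0.40299999713897705, 0.05900000035762787]]
rim [ 0.45731914 -0.15820178] 278
side0 130 [ 0.4772 -0.0572  0.1165] [ 0.47  -0.078  0.095] [ 0.487 -0.052  0.132]
plate ((0.47425922751426697, -0.08763742446899414), (0.1926659196615219, 0.1856648027896881), 12.898740768432617) [[0.36000001430511475, -0.01899999938905239], [0.4009999930858612, -0.20000000298023224], [0.5889999866485596, -0.15700000524520874], [0.546999990940094, 0.024000000208616257]]
rim [ 0.45730227 -0.15763643] 147
cup [ 0.364 -0.054  0.067] [ 0.181 -0.548  0.008] [ 0.395 -0.014  0.829]
petri [ 0.5   -0.029  0.075] [ 0.181 -0.548  0.009] [0.587 0.061 0.829]
reag [0.373 0.09  0.039] [0.362 0.082 0.008] [0.387 0.103 0.074]
```

Emit:
arm_command([
  {"delta_pos":[0.024,-0.024,0],"spin":-0.12},
  {"delta_pos":[0.024,-0.024,0],"spin":-0.12},
  {"delta_pos":[0.024,-0.024,0],"spin":-0.12},
  {"delta_pos":[0.024,-0.024,0],"spin":-0.12},
  {"delta_pos":[0.024,-0.024,0],"spin":-0.12},
  {"delta_pos":[0.024,-0.024,0],"spin":-0.12},
  {"delta_pos":[0.024,-0.024,0],"spin":-0.12},
  {"delta_pos":[0.024,-0.024,0],"spin":-0.12},
  {"delta_pos":[0.024,-0.024,0],"spin":-0.12},
  {"delta_pos":[0.024,-0.024,0],"spin":-0.12},
], claw=1)

```text
time_s: 0.93
tcp_pos: [0.4214, 0.2246, 0.231]
tool_rot: [-0.0, 0.709, 0.705, -0.0]
ft_force: [1.3, 0.8, 1.4]
finger_gap: 0.0853
grip_force: 0.0
```

Emit:
arm_command([
  {"delta_pos":[0.0,0.0,0],"spin":-0.12},
  {"delta_pos":[0,0,0],"spin":-0.11},
  {"delta_pos":[0,0,0],"spin":0},
])

```text
time_s: 1.18
tcp_pos: [0.421, 0.2252, 0.2307]
tool_rot: [-0.0, 0.784, 0.62, -0.001]
ft_force: [-0.5, 0.4, 0.9]
finger_gap: 0.0855
grip_force: 0.0
```

```bash
python3 - <<'E'
from h import *
KT,im,d=snap("wrist","w1"); print(KT[1].round(3).tolist(), KT[0])
o=arm.get_obs();print(o["time_s"],o["q"],o["tcp_pos"],rot(o["tool_rot"]).round(3).tolist(),o["ft_force"])
P=cloud(KT,d)
br=(im.min(2)>120)&(P[...,2]>.004)&(P[...,2]<.05)&(np.hypot(P[...,0]-.425,P[...,1]-.222)<.06)
p=P[br];print(br.sum(), p.min(0),p.max(0)); k=p[p[:,2]>.034]; print("knob",k[:,:2].min(0),k[:,:2].max(0),k.mean(0),len(k))
dd=p[p[:,2]<.016]; print("disc",cv2.minEnclosingCircle(dd[:,:2].astype(np.float32)),np.median(dd[:,2]))
E
```

```text
[[0.973, -0.223, -0.065, 0.438], [-0.232, -0.935, -0.269, 0.293], [-0.0, 0.276, -0.961, 0.374], [0.0, 0.0, 0.0, 1.0]] (283.3782913586938, 283.3782913586938, 255.06509262866604, 194.53265132452026)
1.2333 [ 4.92360285e-01  1.96957168e-01 -5.21079986e-02  1.32286583e+00
  4.45637239e-05  2.29084208e+00] [0.42065889 0.22566677 0.23083687] [[0.226, 0.974, -0.001], [0.974, -0.226, -0.0], [-0.001, -0.001, -1.0]] [ 0.34454708 -0.10682264  0.41059693]
2286 [0.3933001  0.18516131 0.00778829] [0.4642501  0.25596629 0.04214675]
knob [0.42016062 0.2118894 ] [0.43715175 0.22886178] [0.42882595 0.22096742 0.04012232] 172
disc ((0.42872023582458496, 0.220778688788414), 0.03586084768176079) 0.010563665823172641
```

View pics/w1.png

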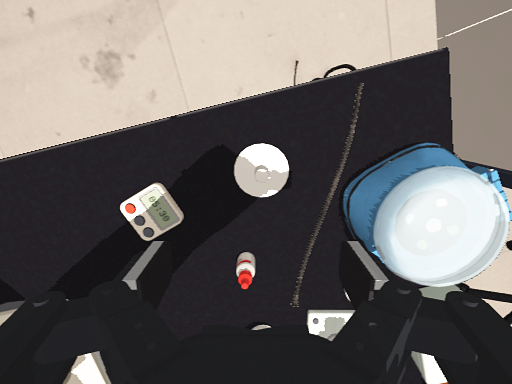

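The wrist view shows the cover disc at about (262,170) with its knob at (263,174). The knob axis comes out at (0.4287, 0.2209) and its top at about 0.040, which agrees with the scene and side views.

Emit:
arm_command([
  {"delta_pos":[0.004,-0.0025,-0.032],"spin":0},
  {"delta_pos":[0.004,-0.0025,-0.032],"spin":0},
  {"delta_pos":[0,0,-0.032],"spin":0},
  {"delta_pos":[0,0,-0.032],"spin":0},
  {"delta_pos":[0,0,-0.032],"spin":0},
  {"delta_pos":[0,0,-0.028],"spin":0},
  {"delta_pos":[0,0,-0.018],"spin":0},
  {"delta_pos":[0,0,-0.01],"spin":0},
  {"delta_pos":[0,0,0],"spin":0},
])

```text
time_s: 1.98
tcp_pos: [0.4266, 0.2207, 0.0131]
tool_rot: [-0.0, 0.782, 0.623, -0.002]
ft_force: [-0.6, 0.6, 0.0]
finger_gap: 0.0852
grip_force: 0.0
```

Emit:
arm_command([
  {"delta_pos":[0,0,0],"spin":0},
  {"delta_pos":[0,0,0],"spin":0},
  {"delta_pos":[0,0,0],"spin":0},
  {"delta_pos":[0,0,0],"spin":0},
  {"delta_pos":[0,0,0],"spin":0},
  {"delta_pos":[0,0,0],"spin":0},
], claw=-1, force=25)

```text
time_s: 2.48
tcp_pos: [0.4293, 0.2215, 0.0162]
tool_rot: [0.0, 0.783, 0.622, 0.001]
ft_force: [-0.3, -0.4, 3.1]
finger_gap: 0.0176
grip_force: 24.4
```

Emit:
arm_command([
  {"delta_pos":[0,0,0.015],"spin":0},
  {"delta_pos":[0,0,0.03],"spin":0},
  {"delta_pos":[0,0,0.04],"spin":0},
  {"delta_pos":[0,0,0.04],"spin":0},
  {"delta_pos":[0,0,0.04],"spin":0},
  {"delta_pos":[0,-0.01,0.035],"spin":0},
  {"delta_pos":[0.002,-0.02,0.025],"spin":0},
  {"delta_pos":[0.002,-0.03,0.01],"spin":0},
  {"delta_pos":[0.002,-0.035,0],"spin":0},
  {"delta_pos":[0.002,-0.035,0],"spin":0},
])

```text
time_s: 3.32
tcp_pos: [0.4372, 0.0904, 0.2518]
tool_rot: [0.001, 0.783, 0.622, 0.001]
ft_force: [0.7, -0.2, -1.1]
finger_gap: 0.017
grip_force: 24.5
```

Emit:
arm_command([
  {"delta_pos":[0.002,-0.035,0],"spin":0},
  {"delta_pos":[0.002,-0.035,0],"spin":0},
  {"delta_pos":[0.002,-0.035,0],"spin":0},
  {"delta_pos":[0.002,-0.035,0],"spin":0},
  {"delta_pos":[0.002,-0.035,0],"spin":0},
  {"delta_pos":[0.002,-0.035,0],"spin":0},
  {"delta_pos":[0.002,-0.035,0],"spin":0},
  {"delta_pos":[0.002,-0.03,0],"spin":0},
  {"delta_pos":[0.002,-0.015,0],"spin":0},
  {"delta_pos":[0,0,0],"spin":0},
])

```text
time_s: 4.15
tcp_pos: [0.4546, -0.202, 0.25]
tool_rot: [0.0, 0.785, 0.62, -0.0]
ft_force: [-0.6, 0.0, 0.8]
finger_gap: 0.0174
grip_force: 24.5
```

```bash
python3 - <<'E'
from h import *
o=arm.get_obs();print(o["time_s"],o["q"],o["tcp_pos"],o["ft_force"],o["finger_gap"])
KT,im,d=snap("wrist","w2"); 
E
```

```text
4.15 [-4.17603029e-01  2.27937897e-01  3.72908518e-02  1.37964582e+00
 -9.01740949e-04  1.38690274e+00] [ 0.45463481 -0.20202116  0.2500277 ] [-0.57598135  0.03155204  0.76315532] 0.01744122116296717
```

View pics/w2.png

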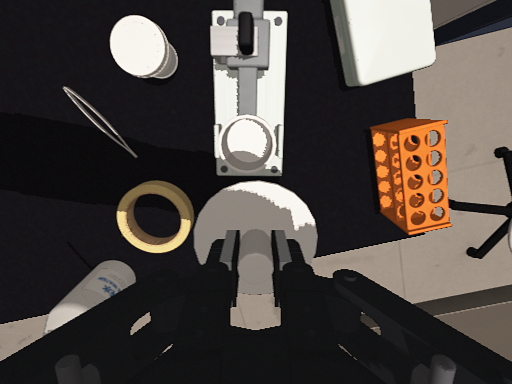

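The wrist view shows the pot rim at about (247,142), the grip top at (246,30), the dock plate around it and the held cover at about (256,240), with a clean grip on the knob.

```bash
python3 - <<'E'
from h import *
from scipy.optimize import least_squares
KT,im,d=load("w2");P=cloud(KT,d)
U,V=np.meshgrid(np.arange(512),np.arange(384))
def fitc(p,r=None):
    f=lambda x:np.hypot(p[:,0]-x[0],p[:,1]-x[1])-(x[2] if r is None else r)
    x0=[*p[:,:2].mean(0),.03]; return least_squares(f,x0,loss="soft_l1",f_scale=.001).x
m=(np.hypot(P[...,0]-.455,P[...,1]+.163)<.045)&(P[...,2]>.074)&(P[...,2]<.09)
p=P[m];print("rim pts",m.sum(),np.median(p,0).round(4),fitc(p), p.min(0),p.max(0))
m=(P[...,2]>.118)&(P[...,2]<.14)&(V<70)&(U>200)&(U<300)
p=P[m];print("grip",m.sum(),p.mean(0).round(4),np.percentile(p,[2,98],axis=0).round(4).tolist(),cv2.minAreaRect((p[:,:2]*1000).astype(np.float32)))
# plate
m=(abs(P[...,2]-.012)<.006)&(im.min(2)>90)&(V<180)&(U>205)&(U<292)
mm=cv2.morphologyEx(m.astype(np.uint8),cv2.MORPH_OPEN,np.ones((3,3)))>0
p=P[mm];print("plate",np.median(p[:,2]),cv2.minAreaRect((p[:,:2]*1000).astype(np.float32)))
# edges left/right of the plate by row
v,u=np.nonzero(mm)
for s in(0,1):
    e=np.array([[ (u[v==r].max() if s else u[v==r].min()),r] for r in np.unique(v) if (v==r).sum()>5],float)
    q=np.array([onplane(KT,a,b,.012)[:2] for a,b in e]); l=cv2.fitLine((q*1000).astype(np.float32),cv2.DIST_HUBER,0,.01,.01).ravel(); print("edge",l)
# cover
m=(V>178)&(V<300)&(U>185)&(U<325)&(im.min(2)>60)&(d<.2)&(d>.08)
p=P[m];lo=p[(p[:,2]>.22)&(p[:,2]<.262)]
print("cov z",np.percentile(p[:,2],[1,10,50,90]))
q=lo[lo[:,2]<np.median(lo[:,2])+.004]
A=np.c_[q[:,:2],np.ones(len(q))];print("plane",np.linalg.lstsq(A,q[:,2],rcond=None)[0],len(q))
c=max(cv2.findContours((m&(P[...,2]<.26)).astype(np.uint8),0,1)[0],key=cv2.contourArea)[:,0]
top=c[(c[:,1]<235)]; zt=np.median(q[:,2]); e=np.array([onplane(KT,a,b,zt) for a,b in top]); print("disc circle",fitc(e,.036),fitc(e),zt)
print(arm.get_obs()["tcp_pos"])
E
```

```text
rim pts 1022 [ 0.4611 -0.1492  0.0826] [ 0.45602303 -0.16287147  0.0305066 ] [ 0.42384922 -0.19680714  0.0742571 ] [ 0.48674627 -0.11823471  0.08575719]
grip 548 [ 0.4795 -0.0691  0.1292] [[0.472, -0.0808, 0.1189], [0.4871, -0.0563, 0.1323]] ((479.7298278808594, -68.16319274902344), (26.6678466796875, 12.498948097229004), 74.13336181640625)
plate 0.012629029688285276 ((468.4795837402344, -115.9449691772461), (198.70628356933594, 89.33515167236328), 76.0238265991211)
edge [ 2.49945179e-01  9.68259990e-01  4.27933441e+02 -1.00743385e+02]
edge [ 2.4366868e-01  9.6985853e-01  5.1578650e+02 -1.0722677e+02]
cov z [0.24273513 0.24357822 0.24456579 0.27421191]
plane [-0.00081385 -0.00312444  0.24403504] 6364
disc circle [ 0.45481836 -0.20427996  0.03      ] [ 0.45840511 -0.18948339  0.02373507] 0.24426376643853936
[ 0.45435884 -0.20021532  0.24999104]
```

```bash
python3 - <<'E'
from h import *
from scipy.optimize import least_squares
KT,im,d=snap("wrist","w3");P=cloud(KT,d);o=arm.get_obs();print(o["tcp_pos"])
def fitc(p,r):
    f=lambda x:np.hypot(p[:,0]-x[0],p[:,1]-x[1])-r
    s=least_squares(f,p[:,:2].mean(0),loss="soft_l1",f_scale=.0005); return s.x,np.abs(s.fun).mean(),len(p)
m=(abs(P[...,2]-.2443)<.003)&(np.hypot(P[...,0]-.4545,P[...,1]+.2)<.05)
c=cv2.convexHull(np.argwhere(m)[:,::-1].astype(np.float32))[:,0]
e=P[c[:,1].astype(int),c[:,0].astype(int)]; e=e[e[:,1]>-.205]
print("disc",fitc(e,.036))
# rim: highest-level ring, outer edge on pot side away from the stub
m=(np.hypot(P[...,0]-.4555,P[...,1]+.1645)<.036)&(abs(P[...,2]-.0826)<.003)
p=P[m]; a=np.degrees(np.arctan2(p[:,1]+.1645,p[:,0]-.4555))
print("rim mid",fitc(p,.030), np.median(p[:,2]))
b=np.array([p[(a>t)&(a<=t+15)][np.argmax(np.hypot(*(p[(a>t)&(a<=t+15)][:,:2]-[.4555,-.1645]).T))] for t in range(-180,180,15) if ((a>t)&(a<=t+15)).any() and not 40<t<110])
print("rim outer",fitc(b,.032))
E
```

```text
[ 0.45430266 -0.19908028  0.25005548]
disc (array([ 0.45462895, -0.20222381]), np.float64(0.0001713467226384839), 21)
rim mid (array([ 0.45538766, -0.16452088]), np.float64(0.001357254372316153), 737) 0.08315574089681355
rim outer (array([ 0.45514406, -0.16494005]), np.float64(0.00034007321312050365), 19)
```

Emit:
arm_command([
  {"delta_pos":[0.001,0.018,-0.01],"spin":0},
  {"delta_pos":[0,0.018,-0.02],"spin":0},
  {"delta_pos":[0,0,-0.03],"spin":0},
  {"delta_pos":[0,0,-0.03],"spin":0},
  {"delta_pos":[0,0,-0.03],"spin":0},
  {"delta_pos":[0,0,-0.015],"spin":0},
  {"delta_pos":[0,0,-0.007],"spin":0},
  {"delta_pos":[0,0,0],"spin":0},
  {"delta_pos":[0,0,0],"spin":0},
])

```text
time_s: 5.0
tcp_pos: [0.4561, -0.1622, 0.109]
tool_rot: [0.0, 0.783, 0.622, 0.0]
ft_force: [-0.0, 0.6, 0.0]
finger_gap: 0.0173
grip_force: 24.5
```

Emit:
arm_command([
  {"delta_pos":[0,0,-0.004],"spin":0},
  {"delta_pos":[0,0,-0.004],"spin":0},
  {"delta_pos":[0,0,-0.003],"spin":0},
  {"delta_pos":[0,0,-0.002],"spin":0},
  {"delta_pos":[0,0,0],"spin":0},
])

```text
time_s: 5.42
tcp_pos: [0.4555, -0.1628, 0.095]
tool_rot: [-0.0, 0.783, 0.622, -0.0]
ft_force: [0.5, -0.1, -0.6]
finger_gap: 0.0173
grip_force: 24.5
```

Emit:
arm_command([
  {"delta_pos":[0,0,-0.001],"spin":0},
  {"delta_pos":[0,0,-0.001],"spin":0},
  {"delta_pos":[0,0,-0.001],"spin":0},
  {"delta_pos":[0,0,0],"spin":0},
])

```text
time_s: 5.75
tcp_pos: [0.4561, -0.163, 0.0928]
tool_rot: [0.0, 0.783, 0.622, 0.0]
ft_force: [0.2, 0.5, 2.0]
finger_gap: 0.0173
grip_force: 24.7
```

```bash
python3 - <<'E'
from h import *
o=arm.get_obs();print(o["tcp_pos"],o["ft_force"])
a=snap("scene","s2")[1];b=snap("side","d2")[1]
a=cv2.resize(a[170:300,235:335],None,fx=4,fy=4,interpolation=cv2.INTER_CUBIC)
b=cv2.resize(b[90:220,220:320],None,fx=4,fy=4,interpolation=cv2.INTER_CUBIC)
cv2.imwrite("pics/c2.png",np.hstack([a,b])[:,:,::-1])
E
```

```text
[ 0.45612555 -0.16302458  0.09277856] [0.22413849 0.53239889 2.01257334]
```

View pics/c2.png

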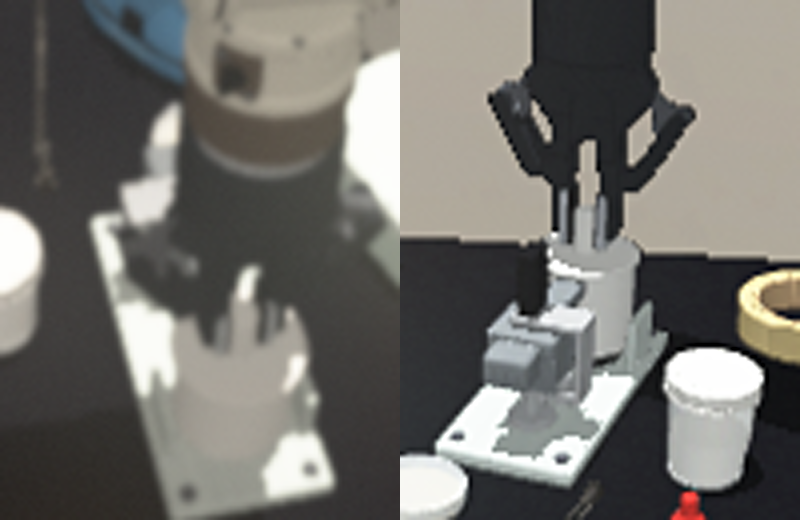

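The cover is on the rim in both views, flush with the pot, with about 2 N of contact. I'll open the fingers and lift off.

Emit:
arm_command([
  {"delta_pos":[0,0,0],"spin":0},
  {"delta_pos":[0,0,0],"spin":0},
  {"delta_pos":[0,0,0],"spin":0},
  {"delta_pos":[0,0,0],"spin":0},
], claw=0)

```text
time_s: 6.18
tcp_pos: [0.4555, -0.1627, 0.0921]
tool_rot: [-0.0, 0.783, 0.622, -0.0]
ft_force: [-0.5, 0.1, -0.2]
finger_gap: 0.0429
grip_force: 0.0
```

Emit:
arm_command([
  {"delta_pos":[0,0,0.01],"spin":0},
  {"delta_pos":[0,0,0.02],"spin":0},
  {"delta_pos":[0,0,0.03],"spin":0},
  {"delta_pos":[0,0,0.04],"spin":0},
  {"delta_pos":[0,0,0.04],"spin":0},
  {"delta_pos":[0,-0.02,0.02],"spin":0},
  {"delta_pos":[0,-0.02,0],"spin":0},
  {"delta_pos":[0,0,0],"spin":0},
  {"delta_pos":[0,0,0],"spin":0},
], claw=0)

```text
time_s: 6.93
tcp_pos: [0.4555, -0.2033, 0.2521]
tool_rot: [-0.0, 0.784, 0.621, 0.0]
ft_force: [0.5, -0.8, 0.3]
finger_gap: 0.0426
grip_force: 0.0
```

```bash
python3 - <<'E'
from h import *
KT,im,d=snap("wrist","w4");P=cloud(KT,d);o=arm.get_obs();print(o["time_s"],o["tcp_pos"],o["finger_gap"],o["ft_force"])
c=np.array([.4555,-.1647])
m=(np.hypot(P[...,0]-c[0],P[...,1]-c[1])<.045)&(P[...,2]>.076)&(P[...,2]<.095);p=P[m]
q=p[abs(p[:,2]-np.median(p[:,2]))<.004]
print("disc",cv2.minEnclosingCircle((q[:,:2]*1000).astype(np.float32)),np.median(q[:,2]),np.linalg.lstsq(np.c_[q[:,:2]-c,np.ones(len(q))],q[:,2],rcond=None)[0],len(q))
k=P[(np.hypot(P[...,0]-c[0],P[...,1]-c[1])<.03)&(P[...,2]>.112)&(P[...,2]<.125)];print("knob",k.mean(0),len(k))
V,U=np.mgrid[:384,:512]
m=(P[...,2]>.122)&(P[...,2]<.14)&(np.hypot(P[...,0]-.48,P[...,1]+.068)<.03)
p=P[m];print("grip",m.sum(),np.median(p[:,2]),cv2.minAreaRect((p[:,:2]*1000).astype(np.float32)))
E
```

```text
6.9833 [ 0.4551669  -0.20257393  0.25158879] 0.04300383162757546 [0.12638216 0.1016502  0.2808711 ]
disc ((456.8359680175781, -164.6656036376953), 35.86573028564453) 0.08710572674312234 [ 0.00012508 -0.0016999   0.08709493] 3171
knob [ 0.45688122 -0.16422432  0.11688598] 259
grip 496 0.13044658473115564 ((480.1646423339844, -68.38322448730469), (26.600374221801758, 11.704060554504395), 76.67491149902344)
```

View pics/w4.png

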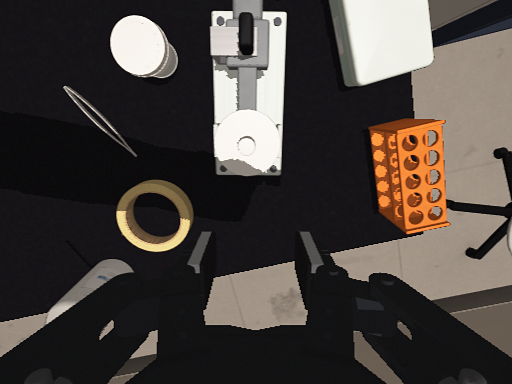

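The wrist view shows the cover centred on the pot at about (247,140) and the grip at (246,30). The disc is level, with its underside about 0.5 mm above the measured rim height and about 1.5 mm off centre, so it counts as seated. The grip is at (0.480, -0.068) with its top at 0.130.

Emit:
arm_command([
  {"delta_pos":[0.004,0.022,-0.01],"spin":0},
  {"delta_pos":[0.005,0.03,-0.02],"spin":0},
  {"delta_pos":[0.006,0.03,-0.02],"spin":0},
  {"delta_pos":[0.006,0.03,-0.02],"spin":0},
  {"delta_pos":[0.0035,0.0225,-0.01],"spin":0},
  {"delta_pos":[0,0,0],"spin":0},
  {"delta_pos":[0,0,0],"spin":0},
])

```text
time_s: 7.57
tcp_pos: [0.4788, -0.0664, 0.1707]
tool_rot: [-0.001, 0.782, 0.623, -0.001]
ft_force: [-0.5, -0.0, 0.7]
finger_gap: 0.0432
grip_force: 0.0
```

```bash
python3 - <<'E'
from h import *
KT,im,d=snap("wrist","w5");P=cloud(KT,d);o=arm.get_obs();print(o["time_s"],o["tcp_pos"])
m=(P[...,2]>.122)&(P[...,2]<.14)&(np.hypot(P[...,0]-.48,P[...,1]+.068)<.03)
p=P[m];print("grip",m.sum(),np.median(p[:,2]),cv2.minAreaRect((p[:,:2]*1000).astype(np.float32)))
E
```

```text
7.6167 [ 0.47954855 -0.06744245  0.171645  ]
grip 611 0.13037292610757395 ((480.2685241699219, -67.61810302734375), (25.435937881469727, 11.338175773620605), 77.09526062011719)
```

Aligned within 1 mm. I'll descend 76 mm and close on the grip.

Emit:
arm_command([
  {"delta_pos":[0.0005,0,-0.02],"spin":0},
  {"delta_pos":[0,0,-0.025],"spin":0},
  {"delta_pos":[0,0,-0.02],"spin":0},
  {"delta_pos":[0,0,-0.01],"spin":0},
  {"delta_pos":[0,0,0],"spin":0},
  {"delta_pos":[0,0,0],"spin":0},
])

```text
time_s: 8.12
tcp_pos: [0.4806, -0.0691, 0.0975]
tool_rot: [-0.0, 0.784, 0.621, -0.0]
ft_force: [0.6, -0.2, 0.6]
finger_gap: 0.0426
grip_force: 0.0
```

Emit:
arm_command([
  {"delta_pos":[0,0,0],"spin":0},
  {"delta_pos":[0,0,0],"spin":0},
  {"delta_pos":[0,0,0],"spin":0},
  {"delta_pos":[0,0,0],"spin":0},
  {"delta_pos":[0,0,0],"spin":0},
  {"delta_pos":[0,0,0],"spin":0},
], claw=-1, force=80)

```text
time_s: 8.62
tcp_pos: [0.4812, -0.0684, 0.0987]
tool_rot: [0.001, 0.783, 0.622, 0.001]
ft_force: [-2.0, -0.2, 6.7]
finger_gap: 0.0109
grip_force: 79.3
```

Emit:
arm_command([
  {"delta_pos":[-0.002,0.0005,0],"spin":0},
  {"delta_pos":[-0.002,0.0005,0],"spin":0},
  {"delta_pos":[-0.002,0.0005,0],"spin":0},
  {"delta_pos":[-0.002,0.0005,0],"spin":0},
  {"delta_pos":[-0.002,0.0005,0],"spin":0},
  {"delta_pos":[-0.002,0.0005,0],"spin":0},
  {"delta_pos":[-0.002,0.0005,0],"spin":0},
  {"delta_pos":[-0.002,0.0005,0],"spin":0},
  {"delta_pos":[0,0,0],"spin":0},
  {"delta_pos":[0,0,0],"spin":0},
])

```text
time_s: 9.45
tcp_pos: [0.4684, -0.0651, 0.0987]
tool_rot: [0.003, 0.783, 0.622, 0.003]
ft_force: [7.2, -2.6, 0.7]
finger_gap: 0.0106
grip_force: 78.7
```

Emit:
arm_command([
  {"delta_pos":[-0.002,0.0005,0],"spin":0},
  {"delta_pos":[-0.002,0.0005,0],"spin":0},
  {"delta_pos":[0,0,0],"spin":0},
  {"delta_pos":[0,0,0],"spin":0},
  {"delta_pos":[0,0,0],"spin":0},
])

```text
time_s: 9.87
tcp_pos: [0.4648, -0.0643, 0.0987]
tool_rot: [0.004, 0.783, 0.622, 0.003]
ft_force: [7.7, -2.8, -0.1]
finger_gap: 0.0106
grip_force: 78.6
```

Emit:
arm_command([
  {"delta_pos":[-0.002,0.0005,0],"spin":0},
  {"delta_pos":[-0.002,0.0005,0],"spin":0},
  {"delta_pos":[-0.001,0.0002,0],"spin":0},
  {"delta_pos":[0,0,0],"spin":0},
  {"delta_pos":[0,0,0],"spin":0},
  {"delta_pos":[0,0,0],"spin":0},
])

```text
time_s: 10.37
tcp_pos: [0.4602, -0.0632, 0.0987]
tool_rot: [0.004, 0.783, 0.622, 0.003]
ft_force: [8.5, -3.1, -1.0]
finger_gap: 0.0107
grip_force: 78.3
```

```bash
python3 - <<'E'
from h import *
for t in("s","d"):
    im=snap({"s":"scene","d":"side"}[t],t+"3")[1]
o=arm.get_obs();print(o["time_s"],o["tcp_pos"],o["ft_force"],o["moment"])
a=cv2.imread("pics/s3.png")[170:300,235:335];b=cv2.imread("pics/d3.png")[90:220,220:320]
cv2.imwrite("pics/c3.png",cv2.resize(np.hstack([a,b]),None,fx=4,fy=4,interpolation=cv2.INTER_CUBIC))
# cover position now vs before (side cam): disc top
for t in("d2","d3","s3"):
    KT,im,d=load(t);P=cloud(KT,d);m=(abs(P[...,2]-.087)<.004)&(np.hypot(P[...,0]-.456,P[...,1]+.165)<.045)&(im.min(2)>90);p=P[m]
    print(t,len(p),p.min(0),p.max(0),np.median(p,0))
E
```

```text
10.4667 [ 0.46028222 -0.06325203  0.0987322 ] [ 9.97988847 -3.40749385 -1.78164607] [-0.7468589  -2.34310603  0.00999237]
d2 179 [ 0.42114809 -0.18912425  0.08363624] [ 0.48697925 -0.12787701  0.09062054] [ 0.45028814 -0.15383855  0.08715664]
d3 76 [ 0.42140617 -0.1939559   0.08407252] [ 0.49235691 -0.12948216  0.0901706 ] [ 0.43511432 -0.15688122  0.08812529]
s3 692 [ 0.42087682 -0.19939524  0.08303572] [ 0.49095019 -0.1290562   0.09094819] [ 0.45146286 -0.16915405  0.08693859]
```

View pics/c3.png

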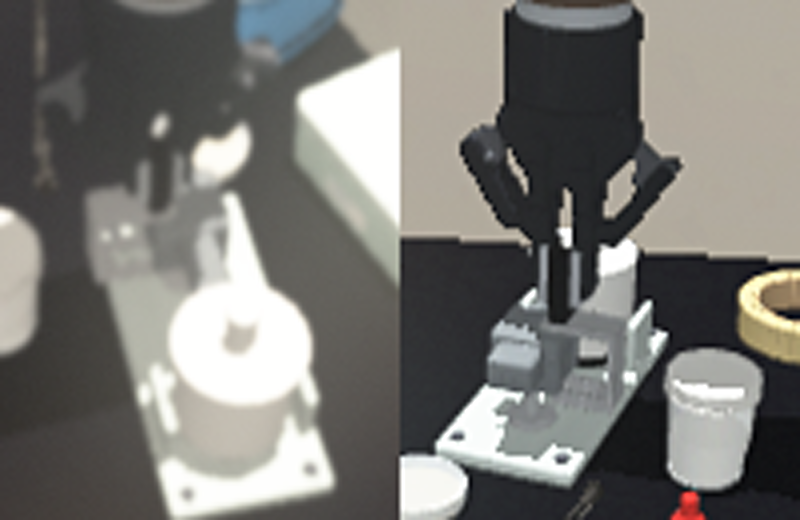

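The scene and side views show the grip pulled about 21 mm towards the strap side, with the housing still on the ball and the cover flat on the pot. The pull force is about 10 N, which matches a latch opening of roughly 19–20 mm. I'll pull 1 mm more and lift.

Emit:
arm_command([
  {"delta_pos":[-0.001,0.0002,0],"spin":0},
  {"delta_pos":[0,0,0],"spin":0},
  {"delta_pos":[0,0,0.002],"spin":0},
  {"delta_pos":[0,0,0.002],"spin":0},
  {"delta_pos":[0,0,0.002],"spin":0},
  {"delta_pos":[0,0,0.002],"spin":0},
  {"delta_pos":[0,0,0],"spin":0},
  {"delta_pos":[0,0,0],"spin":0},
])

```text
time_s: 11.13
tcp_pos: [0.4582, -0.0626, 0.1056]
tool_rot: [0.003, 0.783, 0.622, 0.002]
ft_force: [8.9, -3.6, -6.0]
finger_gap: 0.0106
grip_force: 78.5
```

Emit:
arm_command([
  {"delta_pos":[0,0,0.003],"spin":0},
  {"delta_pos":[0,0,0.003],"spin":0},
  {"delta_pos":[0,0,0.003],"spin":0},
  {"delta_pos":[0,0,0],"spin":0},
])

```text
time_s: 11.47
tcp_pos: [0.4587, -0.0626, 0.1156]
tool_rot: [0.003, 0.783, 0.622, 0.003]
ft_force: [8.1, -2.3, 1.0]
finger_gap: 0.0107
grip_force: 79.7
```

Emit:
arm_command([
  {"delta_pos":[0,0,0.003],"spin":0},
  {"delta_pos":[0,0,0.003],"spin":0},
  {"delta_pos":[0,0,0],"spin":0},
  {"delta_pos":[0,0,0],"spin":0},
  {"delta_pos":[0,0,0],"spin":0},
])

```text
time_s: 11.88
tcp_pos: [0.458, -0.0622, 0.1207]
tool_rot: [0.002, 0.782, 0.623, 0.002]
ft_force: [8.2, -2.8, -5.4]
finger_gap: 0.0108
grip_force: 79.5
```

```bash
cat > chk.py <<'E'
from h import *
import sys
o=arm.get_obs();print(o["time_s"],o["tcp_pos"],o["ft_force"],o["finger_gap"])
z0=.087+o["tcp_pos"][2]-.0985
for n in("scene","side"):
    KT,im,d=snap(n,n+sys.argv[1]);P=cloud(KT,d)
    m=(abs(P[...,2]-z0)<.012)&(np.hypot(P[...,0]-.45,P[...,1]+.165)<.06)&(im.min(2)>90);p=P[m];zm=np.median(p[:,2])
    q=p[abs(p[:,2]-zm)<.004];print(n,len(q),"exp",round(z0,4),"med",zm,cv2.minEnclosingCircle((q[:,:2]*1000).astype(np.float32)),np.linalg.lstsq(np.c_[q[:,:2]-q[:,:2].mean(0),np.ones(len(q))],q[:,2],rcond=None)[0])
a=cv2.imread(f"pics/scene{sys.argv[1]}.png")[150:280,225:325];b=cv2.imread(f"pics/side{sys.argv[1]}.png")[80:210,220:320]
cv2.imwrite(f"pics/c{sys.argv[1]}.png",cv2.resize(np.hstack([a,b]),None,fx=4,fy=4,interpolation=cv2.INTER_CUBIC))
E
python3 chk.py 4
```

```text
11.8833 [ 0.45795628 -0.0621828   0.12068259] [ 8.18447146 -2.76796272 -5.41001302] 0.010838157816479888
scene 717 exp 0.1092 med 0.10800519226839522 ((452.853759765625, -162.1519317626953), 36.63885498046875) [ 0.00505279 -0.00650953  0.10816002]
side 88 exp 0.1092 med 0.10887122823343132 ((452.5840759277344, -159.2117462158203), 34.94628143310547) [ 0.01640677 -0.02344239  0.10898456]
```

Emit:
arm_command([
  {"delta_pos":[0,0,0.003],"spin":0},
  {"delta_pos":[0,0,0.004],"spin":0},
  {"delta_pos":[0,0,0.004],"spin":0},
  {"delta_pos":[0,0,0.004],"spin":0},
  {"delta_pos":[0,0,0.004],"spin":0},
  {"delta_pos":[0,0,0.004],"spin":0},
  {"delta_pos":[0,0,0.004],"spin":0},
  {"delta_pos":[0,0,0.004],"spin":0},
  {"delta_pos":[0,0,0.003],"spin":0},
  {"delta_pos":[0,0,0],"spin":0},
])

```text
time_s: 12.82
tcp_pos: [0.4552, -0.062, 0.1552]
tool_rot: [0.001, 0.783, 0.622, 0.001]
ft_force: [-0.4, 1.4, -4.4]
finger_gap: 0.0108
grip_force: 79.4
```

Emit:
arm_command([
  {"delta_pos":[0,0,0.004],"spin":0},
  {"delta_pos":[0,0,0.006],"spin":0},
  {"delta_pos":[0,0,0.008],"spin":0},
  {"delta_pos":[0,0,0.008],"spin":0},
  {"delta_pos":[0,0,0.008],"spin":0},
  {"delta_pos":[0,0,0.006],"spin":0},
  {"delta_pos":[0,0,0.004],"spin":0},
  {"delta_pos":[0,0,0],"spin":0},
  {"delta_pos":[0,0,0],"spin":0},
  {"delta_pos":[0,0,0],"spin":0},
])

```text
time_s: 13.65
tcp_pos: [0.4544, -0.0619, 0.198]
tool_rot: [-0.0, 0.783, 0.622, -0.0]
ft_force: [0.2, 0.2, -4.2]
finger_gap: 0.0107
grip_force: 79.5
```

```bash
python3 chk.py 5
```

```text
13.65 [ 0.45439258 -0.06186798  0.19795278] [ 0.22478594  0.15227862 -4.17281152] 0.010712222311074302
scene 792 exp 0.1865 med 0.1858245924995573 ((428.6510314941406, -160.3319091796875), 36.482574462890625) [-0.014704   -0.00665465  0.18587265]
side 144 exp 0.1865 med 0.186729911254862 ((425.5833740234375, -157.0085906982422), 33.616329193115234) [-0.00200399 -0.02891924  0.1868709 ]
```

View pics/c5.png

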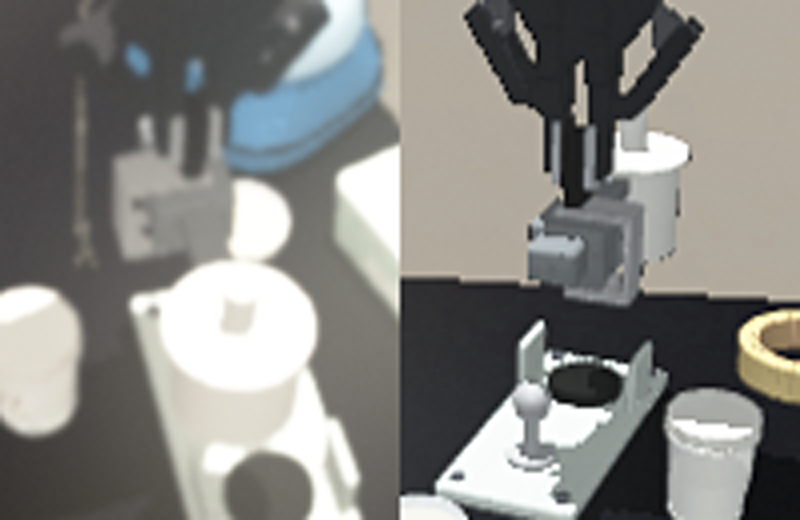

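The carrier hangs clear of the bare ball, level, about 10 cm up, with the cover flat on the pot. I'm handing it in.

```bash
python3 -c "
from plant import arm
print(arm.finish_job())"
```

```text
the job is handed in; nothing more can be done
None
```

I seated the cover level on the pot, pulled the latch open, and handed the job in at about 14 s with the carrier held still about 10 cm above its dock; the hand-in returned no verdict.

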